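Clamp the screw jar and open its tight cap

TASK

Open the jar of screws on the bench: first turn the clamp knob clockwise until its pointer is at the broad mark on the dial and not past it, so that the glass jar is braced; then unscrew the tight cap anticlockwise and, once the threads let go, lift it straight up. Finish while still holding the cap level and still, centred just above the mouth, with its lower edge one to three centimetres clear of the jar; the jar must stay standing in the clamp without turning or lifting, the clamp must stay at the mark, and the other things on the bench are left alone.

Things in the scene. Friction and masses are not known exactly. Their poses are not given: they have to be found in the camera images.
- clamp: Jar clamp fixed to the bench. Origin: on the bench under its steel plate (x +-60 mm, y -135 to +125 mm, 12 mm thick), z up. The jar stands on the plate at y = +60 mm between an aluminium V-block (+y side, top 57 mm above bench) and a sprung rubber-faced jaw (-y side, top 53 mm). Black dial housing 90 x 90 mm, top 60 mm above bench, centred at y = -80 mm.
- clamp_knob (a joint): Grey clamp knob, rad, 0 to 2.8; grows clockwise seen from above, closing the jaw. Its white pointer is along the clamp's -x at 0; thin ticks every 22 degrees. The broad mark is at 1.92 rad. Starts at 0.5 to 1.0. From about 1.1 rad the jaw presses the jar and the turn stiffens, from 0.25 to about 0.35 N m at the mark (jar pressed with about 15 N). It stays where it is left.
- knob_grip (a point): On the knob's vertical axis at the height to grip, 96 mm above the bench. The knob is a 48 mm disc (top 72 mm above bench) with an upright bar grip 46 mm long, 14 mm wide, from 72 to 108 mm above the bench. This x axis lies along the bar; the pointer end is at -x. Grip the bar across its 14 mm width (this y).
- clamp_mark (a point): The mark on the dial scale: the one long broad white bar (15 x 5 mm, the other ticks are thin and short) on top of the black housing, 36 mm from the knob's axis. The knob is set when its pointer points to it. Frame axes parallel to the clamp's.
- jar: Clear glass storage jar with steel screws in it, loose on the clamp plate, about 0.4 kg. Origin: centre of its underside. Round body 68 mm diameter, 60 mm high, then a shoulder narrowing to a neck; mouth 90 mm above the underside. Any yaw at the start. About 1 mm loose in the clamp until clamped; unclamped it turns with the cap.
- jar_mouth (a point): Centre of the jar's mouth, top of the neck (36 mm outside diameter; two thread ridges 46 mm across). z up. Quick thread: turned anticlockwise seen from above, the cap rises about 3 mm and lets go after about 65 degrees (1.1 rad); from there to about 155 degrees it lifts straight off, further round it meets the next ridge.
- jar_rib (a point): Moulded vertical rib on the outside of the jar body, 34 mm from its axis and 30 mm above its underside; shows if the jar turns.
- cap: Ribbed aluminium screw cap, 55 mm outside diameter, 24 mm high, 60 g. Origin: centre of its lower edge (open side), z up, closed top 24 mm above. At the start it is screwed down with the lower edge 16.5 mm below the mouth, 85.5 mm above the bench. A sprung liner makes it tight: about 0.4 N m at first, less as it unscrews. Grip across its diameter with 30 N or more.
- spray_can: Bystander: plain steel can, 66 mm diameter, 120 mm high, standing on the bench. Origin: centre of its underside.
- tape_roll: Bystander: grey roll of tape, 100 mm diameter, 48 mm high, lying flat. Origin: centre of its underside.
- screwdriver: Bystander: screwdriver, 200 mm long, lying on the bench. Origin near its middle.
- parts_bin: Bystander: small open bin, 160 x 110 x 70 mm. Origin: centre of its underside.
Mind the look-alikes: they are no part of the job. Of the things like the cap, leave any that is brown, green or red; of the rest the larger one is meant.

How it is judged:
By the outcome, as a careful person would: the job done as asked, in the order asked, and still so for the second after the job is handed in, while the arm keeps its last pose, push and grip.
It also fails if it takes over 54 s, if anything falls off the work surface, if the arm or the gripper's body presses on something with over 40 N, if the wrist force passes 120 N, or if a joint passes its speed limit or range.

ROBOT

A 6-joint arm with a two-finger parallel gripper is mounted at the origin on the work surface. World frame = base frame: x ahead of the robot, y to its left, z up, the work surface at z = 0. Lengths are in m, angles in rad, forces in N, time in s.
With the tool pointing down it reaches from about 0.35 to 0.775 m from the base axis. Payload 5.5 kg.
Tool frame: the origin (TCP) lies at the very end of the fingers, on their centre line; the grasp point (between the pads) lies 19 mm behind it; z points along the fingers, y is the line along which they close (so a half turn about z gives the same grasp; the last joint's range is limited). The gripper opens to 85 mm and grips with 20 to 120 N. Pads are 22 mm wide; open, the fingers measure 114 mm over their backs; the gripper's body (76 mm by 85 mm) begins 54 mm behind the grasp point. The pads swing forward as they close: fully open they stand 13 mm farther back than shut.
Start: joints at [-1.385, 0.313, 0.046, 1.304, 0, 1.431], TCP at [0.184, -0.545, 0.231] pointing down, gripper open.
Joint ranges: [-2.76, 2.76], [-0.86, 1.69], [-1.03, 1.26], [-2.2, 2.34], [-1.47, 1.5], [-3.14, 3.14]. Speed limits (rad/s): [2.57, 2.57, 3.14, 3.14, 3.14, 3.14].

INTERFACE

Orientations are given as a unit quaternion [w, x, y, z].
In Python, from workcell import env, cams, ticket, spotter gives the robot as it stands.
- The arm moves only by the tool jog_arm, never from a script. Its argument "increments" is a list that holds one entry, the list of rows, each a list of 7 numbers: the shift along the tool's x, y, z in units of 0.25 m (1.0 is 0.25 m), then the turn, a rotation vector about the tool's x, y, z in units of 180 degrees (1.0 is 180 degrees), then the closure in counts, from 0 (fully open) to 255 (shut). A call has 1 to 20 rows; each row shifts and turns the commanded pose from where the row before left it, along the tool's axes as they then stand; what a row does not reach is not made up. A row lasts 1/10 s, in which the tool goes at most 50 mm and 8.59 degrees, less where a joint would pass 70% of its speed; a pose out of reach is approached as far as the arm can. A call with a number of a shift or a turn outside -1 to 1 is refused whole. A call with a gripper value outside its range is refused whole. The fingers move at their own pace and stop on an object; "force" is the grip in N (left out, the last holds). Time passes only in rows, so rows that do not move let the fingers close. It gives the time, the measured TCP pose, the force, the opening and the grip force at its end, in the units of the state.
- env.get_state(): the state, without advancing time (a new reading comes with each control period).
- cams.read_camera(name): name is "side" or "top"; returns a dict with "pixels" (420x560x3 uint8, red, green, blue), "fx", "fy", "cx", "cy" (pixels), "k1" (the pictures are not rectified: a ray, as slopes to the right and down, at radius r is drawn at 1 + k1 r^2 times it, then the intrinsics apply), "xyz" and "attitude" of the camera in the world. Camera axes: x right, y down, z forward; pixel columns grow to the right and rows downward; lengths in m; the calibration is good to about 2 mm. A picture is of the moment at which its call begins. There is no depth.
- ticket.hand_in(): hands the job in; it is judged then, once.
Trained networks look in the newest picture that a camera, given by its name, has taken for a name from the list of things; names that differ only in an ending like _2 or _b are one class to them, and where a whole thing is asked for, a point or a joint stands for the part that bears it (a point fixed in the world has none). Each returns a list of dicts, best first, with "conf" (0 to 1); they miss things now and then, are a little off and sometimes report something else, mostly with a low value. They report only what shows in the picture. A call takes as long as a camera call. They do not tell look-alikes from the thing itself.
- spotter.find_in(target, camera): "uv" ([column, row] in pixels, amid what is visible of it).
- spotter.cut_out(target, camera): "region" (420x560 bool, what is visible of it) and "uv" ([column, row] in pixels, amid what is visible of it).
- spotter.landmark_of(target, camera): "uv" ([column, row] in pixels: a listed point, or the origin of a listed thing).
The state is a dict: "clock": time; "joint_pos": joint angles; "qvel": joint speeds; "tau": joint torques, N m; "tcp_pos": TCP position; "orientation": TCP orientation; "wrist_force": force on the tool from outside, world axes, zero at the start; "ft_torque": the same for the moment, N m; "finger_gap": finger opening in m; "grip_force": force on a finger pad.
Only numpy, scipy, OpenCV 4.12 (cv2) and the standard library are available. Lean on these libraries where they do the work, as an engineer would, in place of code of your own. Each camera call takes 0.05 s, during which the arm holds its last target. There are 200 camera calls.

## Working session

There is one attempt and no reset: what is moved stays moved. The work goes in short steps, Python scripts to look and compute and a tool call to move; the robot and the scene stay as the last step left them, time stands still between calls to the robot, and variables do not carry over. Pictures are saved under pics/ and viewed, at most 10 in all, crops included, and the job is handed in when it is done.

Besides the shell and the picture viewer there is one more tool, called after "Emit:" as name(argument=value, ...) on one line, values as JSON. jog_arm: Moves the arm, as the interface text tells. Shifts and turns lie within -1 to 1; 1 stands for 0.25 m of shift or 180 degrees of turn. Its arguments: {"type":"object","properties":{"increments":{"type":"array"},"force":{"type":"number"}},"required":["increments"]}

```bash
ls; mkdir -p pics
cat > h.py <<'E'
import numpy as np, cv2
from scipy.spatial.transform import Rotation as R
from workcell import env, cams, ticket, spotter
def rot(q): return R.from_quat([q[1],q[2],q[3],q[0]]).as_matrix()
def ray(c,uv):
    d=np.array([(uv[0]-c["cx"])/c["fx"],(uv[1]-c["cy"])/c["fy"]]); s=d.copy()
    for _ in range(20): s=d/(1+c["k1"]*(s@s))
    return rot(c["attitude"])@np.array([s[0],s[1],1.])
def at_z(c,uv,z):
    r=ray(c,uv); p=np.array(c["xyz"]); return p+r*(z-p[2])/r[2]
def proj(c,P):
    q=rot(c["attitude"]).T@(np.array(P)-c["xyz"]); s=q[:2]/q[2]; s=s*(1+c["k1"]*(s@s))
    return np.array([s[0]*c["fx"]+c["cx"],s[1]*c["fy"]+c["cy"]])
def tri(c1,u1,c2,u2):
    A=[];b=[]
    for c,u in((c1,u1),(c2,u2)):
        r=ray(c,u);r/=np.linalg.norm(r);M=np.eye(3)-np.outer(r,r);A.append(M);b.append(M@np.array(c["xyz"]))
    return np.linalg.lstsq(np.vstack(A),np.hstack(b),rcond=None)[0]
def save(px,name): cv2.imwrite("pics/"+name,cv2.cvtColor(px,cv2.COLOR_RGB2BGR))
E
python3 - <<'E'
from h import *
np.set_printoptions(precision=3,suppress=True)
s=env.get_state();print(s)
C={n:cams.read_camera(n) for n in("top","side")}
for n,c in C.items():
    save(c["pixels"],n+"0.png");print(n,c["xyz"],c["attitude"],c["fx"],c["k1"])
Z=dict(clamp=0,knob_grip=.096,clamp_mark=.06,jar_mouth=.102,jar=.012,cap=.0855,jar_rib=.042,spray_can=0,tape_roll=0,screwdriver=.01,parts_bin=0)
for t,z in Z.items():
    for n,c in C.items():
        for d in spotter.landmark_of(t,n)[:4]: print(t,n,round(d["conf"],2),np.round(d["uv"],1),at_z(c,d["uv"],z))
E
```

```text
pics
{'clock': 0.0, 'joint_pos': array([-1.385,  0.314,  0.045,  1.304,  0.   ,  1.431]), 'qvel': array([ 0.001,  0.001, -0.001, -0.001,  0.   , -0.001]), 'tau': array([ -0.   , -48.062,  29.853,   0.019,  -0.   ,   0.   ]), 'tcp_pos': array([ 0.184, -0.544,  0.23 ]), 'orientation': array([-0.001,  0.987,  0.162, -0.   ]), 'wrist_force': array([ 0.349, -0.042, -0.09 ]), 'ft_torque': array([ 0.032, -0.033,  0.009]), 'grip_force': 0.0, 'finger_gap': 0.08560319625919799}
top [0.47  0.005 1.206] [-0.051  0.713 -0.698  0.051] 387.98059126509753 -0.030320573056017333
side [0.432 0.774 0.697] [ 0.055 -0.107  0.889 -0.442] 426.8718098063233 -0.008183093998312862
clamp top 0.62 [256.2 221.9] [0.59  0.075 0.   ]
clamp top 0.26 [235.8 217. ] [0.604 0.14  0.   ]
clamp side 0.82 [284.5 258.2] [0.587 0.092 0.   ]
knob_grip top 0.63 [337.2 167.1] [ 0.747 -0.163  0.096]
knob_grip top 0.61 [279.3 225.2] [0.573 0.003 0.096]
knob_grip side 0.57 [302.  205.5] [0.565 0.011 0.096]
clamp_mark top 0.89 [271.8 220. ] [0.591 0.026 0.06 ]
clamp_mark side 0.93 [290.7 225.8] [0.583 0.046 0.06 ]
jar_mouth top 0.5
[... 569 characters left out ...]

cap side 0.79 [341.4 270.9] [0.452 0.183 0.086]
cap side 0.67 [273.7 243.7] [0.599 0.139 0.086]
jar_rib side 0.68 [261.4 255.1] [0.628 0.135 0.042]
spray_can top 0.94 [246.6 168.7] [0.76  0.111 0.   ]
spray_can side 0.57 [206.6 251.9] [0.768 0.114 0.   ]
tape_roll top 0.64 [336.  166.8] [ 0.772 -0.174  0.   ]
tape_roll side 0.73 [241.3 183.9] [ 0.774 -0.169  0.   ]
tape_roll side 0.17 [301.6 204.8] [ 0.588 -0.114  0.   ]
screwdriver top 0.83 [422.6 251.5] [ 0.509 -0.439  0.01 ]
screwdriver top 0.65 [270.  218.1] [0.602 0.032 0.01 ]
screwdriver side 0.67 [340.9 149.5] [ 0.52 -0.41  0.01]
parts_bin top 0.8 [148.3 243.4] [0.516 0.409 0.   ]
parts_bin side 0.77 [287.  399.4] [0.507 0.414 0.   ]
```

Run:
```python
from h import *
a=cv2.imread("pics/top0.png")[170:300,170:320]; b=cv2.imread("pics/side0.png")[160:350,180:370]
a=cv2.resize(a,(400,347),interpolation=cv2.INTER_CUBIC); b=cv2.resize(b,(400,400),interpolation=cv2.INTER_CUBIC)
o=np.zeros((400,800,3),np.uint8);o[:347,:400]=a;o[:,400:]=b;cv2.imwrite("pics/crop0.png",o)
```

```text
(no output)
```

View pics/crop0.png

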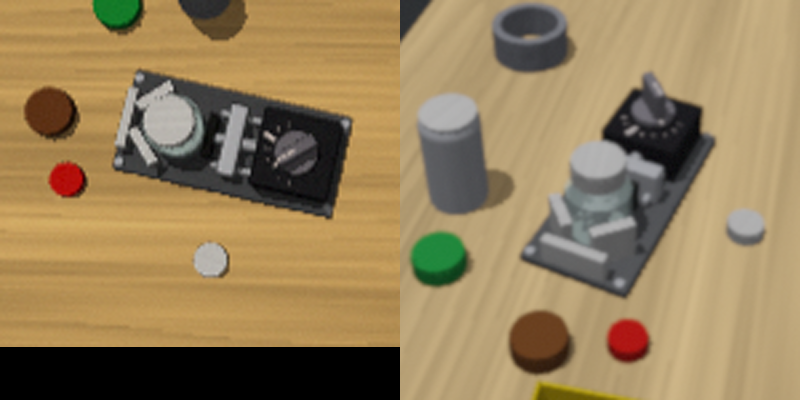

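View pics/top0.png

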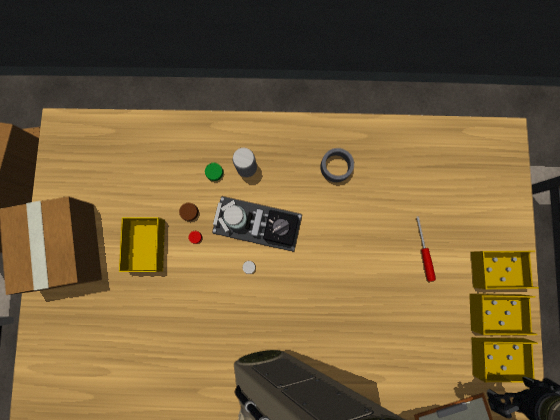

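```bash
cat > fit.py <<'E'
from h import *
from scipy.optimize import least_squares
np.set_printoptions(precision=4,suppress=True)
def W(p,q): return np.array([p[0]+np.cos(p[2])*q[0]-np.sin(p[2])*q[1],p[1]+np.sin(p[2])*q[0]+np.cos(p[2])*q[1],q[2]])
T=lambda x,y:(170+x/2.667,170+y/2.667); S=lambda x,y:(180+(x-400)/2.105,160+y/2.105)
obs=[("top",T(137,70),(.06,.125,.012)),("top",T(354,119),(.06,-.135,.012)),("top",T(331,217),(-.06,-.135,.012)),("top",T(114,168),(-.06,.125,.012)),
("side",S(522,257),(.06,.125,.012)),("side",S(627,297),(-.06,.125,.012)),("side",S(715,138),(-.06,-.135,.012)),
("top",(279.3,225.2),(0,-.08,.096)),("side",(302,205.5),(0,-.08,.096)),("top",(271.8,220),(.0123,-.0462,.06)),("side",(290.7,225.8),(.0123,-.0462,.06)),
("side",(273.7,243.7),(0,.06,.0855)),("side",(274.6,269),(0,.06,.012)),("side",(274,239.8),(0,.06,.102))]
if __name__=="__main__":
    C={n:cams.read_camera(n) for n in("top","side")}
    f=lambda p:np.concatenate([proj(C[n],W(p,q))-u for n,u,q in obs])
    r=least_squares(f,[.59,.08,-.2],loss="soft_l1");p=r.x;print(p,"\n",f(p).reshape(-1,2).round(1))
    np.save("p.npy",p);print("knob",W(p,(0,-.08,.096)),"cap",W(p,(0,.06,.0855)))
    c=C["top"];k=8;u0,v0=250,200
    im=cv2.resize(cv2.cvtColor(c["pixels"],cv2.COLOR_RGB2BGR)[v0:v0+50,u0:u0+60],None,fx=k,fy=k,interpolation=cv2.INTER_CUBIC)
    c2=C["side"];a,b=280,180
    im2=cv2.resize(cv2.cvtColor(c2["pixels"],cv2.COLOR_RGB2BGR)[b:b+50,a:a+40],None,fx=k,fy=k,interpolation=cv2.INTER_CUBIC)
    for th,col in((.6,(0,0,255)),(.8,(0,255,0)),(1.0,(255,0,0)),(1.92,(0,255,255))):
      for I,cc,o in((im,c,(u0,v0)),(im2,c2,(a,b))):
        z=.108 if th<1.5 else .06; L=.023 if th<1.5 else .036
        for e in ((L,) if th>1.5 else (L,-L)):
            q=W(p,(-np.cos(th)*e,-.08+np.sin(th)*e,z)); u=((proj(cc,q)-o+.5)*k).astype(int); cv2.circle(I,tuple(map(int,u)),3,col,-1)
    cv2.imwrite("pics/fit.png",np.hstack([im,im2]))
E
python3 fit.py
```

```text
[ 0.5852  0.0814 -0.1977] 
 [[-2.1 -0.5]
 [-2.  -0.9]
 [-1.5  0.4]
 [-2.7  0.3]
 [-1.6 -1.6]
 [-0.  -1.9]
 [ 1.1 -1.6]
 [ 0.1  1.1]
 [-1.3 -2.3]
 [-2.7  0.9]
 [-1.  -3.6]
 [ 0.9  0.5]
 [ 0.3 -0.1]
 [ 0.6 -1.4]]
knob [0.5695 0.003  0.096 ] cap [0.597  0.1403 0.0855]
```

View pics/fit.png

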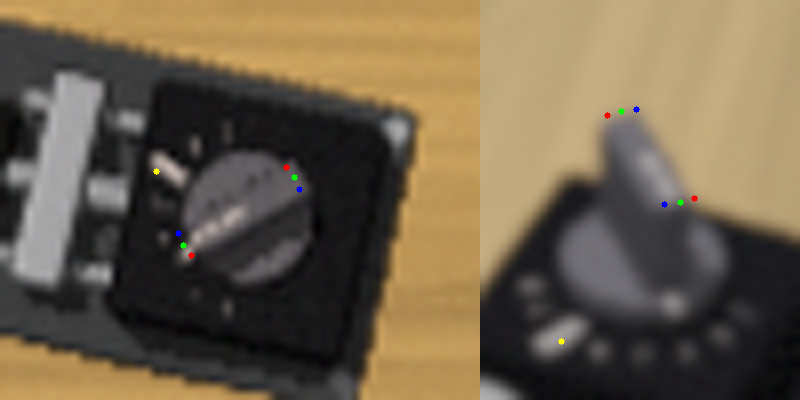

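Run:
```python
from h import *
from fit import W
p=np.load("p.npy");C={n:cams.read_camera(n) for n in("top","side")}
out=[]
for n,(u0,v0,w,h,k) in dict(top=(205,190,105,66,4),side=(235,170,100,150,4)).items():
    c=C[n];im=cv2.resize(cv2.cvtColor(c["pixels"],cv2.COLOR_RGB2BGR)[v0:v0+h,u0:u0+w],None,fx=k,fy=k,interpolation=cv2.INTER_CUBIC)
    def poly(P,col):
        q=np.array([(proj(c,W(p,x))-(u0,v0)+.5)*k for x in P]).astype(np.int32);cv2.polylines(im,[q],True,col,1)
    poly([(.06,.125,.012),(.06,-.135,.012),(-.06,-.135,.012),(-.06,.125,.012)],(0,0,255))
    poly([(.045,-.035,.06),(.045,-.125,.06),(-.045,-.125,.06),(-.045,-.035,.06)],(0,255,0))
    t=np.linspace(0,6.28,40)
    poly([(.0275*np.cos(a),.06+.0275*np.sin(a),.1095) for a in t],(255,0,255))
    poly([(.024*np.cos(a),-.08+.024*np.sin(a),.072) for a in t],(255,255,0))
    out.append(im)
o=np.zeros((600,820,3),np.uint8);o[:264,:420]=out[0];o[:,420:]=out[1];cv2.imwrite("pics/wire.png",o[:,:800+0] if 0 else cv2.resize(o,(800,585)))
```

```text
(no output)
```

View pics/wire.png

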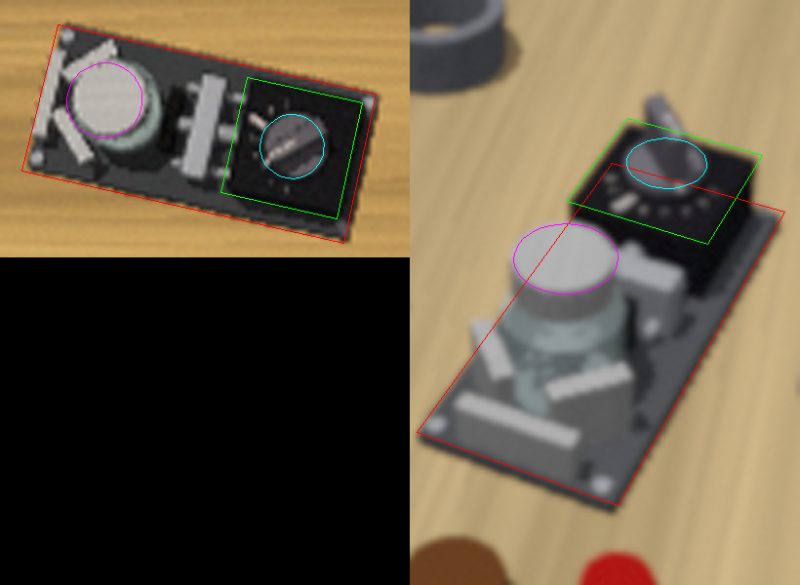

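The wanted cap is the silver one on the jar, at top-camera pixel (233,215). The others are the smaller grey disc at (249,267), brown (189,212), green (214,171) and red (195,237). It is the larger of the non-coloured ones, and the crop shows it screwed on the jar. The wireframe fits both views to about 1 px. The pointer reads about 0.8 rad.

I'll turn to the bar's yaw first, then travel.

```bash
cat >> h.py <<'E'
def delta(P,xang=None):
    s=env.get_state();M=rot(s["orientation"]);d=M.T@(np.array(P)-s["tcp_pos"])
    x=np.degrees(np.arctan2(M[1,0],M[0,0]))
    return "t %.2f"%s["clock"],"tcp",s["tcp_pos"].round(4),"units",(d/.25).round(4),"xang %.2f"%x,"tilt",(np.degrees(np.arccos(-M[2,2]))).round(2),"F",s["wrist_force"].round(1),s["ft_torque"].round(2),"gap %.4f"%s["finger_gap"],"q",s["joint_pos"].round(2)
E
echo
```

Emit:
jog_arm(increments=[[[0, 0, 0, 0, 0, -0.0446, 0], [0, 0, 0, 0, 0, -0.0446, 0], [0, 0, 0, 0, 0, -0.0446, 0], [0, 0, 0, 0, 0, -0.0446, 0], [0, 0, 0, 0, 0, -0.0446, 0], [0, 0, 0, 0, 0, -0.0446, 0], [0, 0, 0, 0, 0, -0.0446, 0], [0, 0, 0, 0, 0, -0.0446, 0], [0, 0, 0, 0, 0, -0.0446, 0], [0, 0, 0, 0, 0, -0.0446, 0], [0, 0, 0, 0, 0, -0.0446, 0], [0, 0, 0, 0, 0, -0.0446, 0], [0, 0, 0, 0, 0, -0.0446, 0], [0, 0, 0, 0, 0, 0, 0]]], force=40)

```text
clock: 2.8
tcp_pos: [0.184, -0.5448, 0.2313]
orientation: [0.0, 0.477, 0.879, -0.0]
wrist_force: [0.4, -0.2, -0.4]
finger_gap: 0.0854
grip_force: 0.0
```

```bash
python3 -c "
from h import *
print(*delta((.5695,.002,.2)))"
```

```text
t 2.80 tcp [ 0.184  -0.5448  0.2313] units [0.9924 2.4852 0.1251] xang 123.05 tilt 0.01 F [ 0.4 -0.2 -0.4] [ 0.03 -0.02 -0.01] gap 0.0854 q [-1.38  0.31  0.05  1.3  -0.   -0.39]
```

Emit:
jog_arm(increments=[[[0.05, 0.124, 0.006, 0, 0, 0, 0], [0.05, 0.124, 0.006, 0, 0, 0, 0], [0.05, 0.124, 0.006, 0, 0, 0, 0], [0.05, 0.124, 0.006, 0, 0, 0, 0], [0.05, 0.124, 0.006, 0, 0, 0, 0], [0.05, 0.124, 0.006, 0, 0, 0, 0], [0.05, 0.124, 0.006, 0, 0, 0, 0], [0.05, 0.124, 0.006, 0, 0, 0, 0], [0.05, 0.124, 0.006, 0, 0, 0, 0], [0.05, 0.124, 0.006, 0, 0, 0, 0], [0.05, 0.124, 0.006, 0, 0, 0, 0], [0.05, 0.124, 0.006, 0, 0, 0, 0], [0.05, 0.124, 0.006, 0, 0, 0, 0], [0.05, 0.124, 0.006, 0, 0, 0, 0], [0.05, 0.124, 0.006, 0, 0, 0, 0], [0.05, 0.124, 0.006, 0, 0, 0, 0], [0.05, 0.124, 0.006, 0, 0, 0, 0], [0.05, 0.124, 0.006, 0, 0, 0, 0], [0.045, 0.124, 0.006, 0, 0, 0, 0], [0.045, 0.124, 0.006, 0, 0, 0, 0]]])

```text
clock: 4.8
tcp_pos: [0.5696, 0.0019, 0.2013]
orientation: [0.0, 0.479, 0.878, -0.0]
wrist_force: [0.0, -0.7, 0.4]
finger_gap: 0.0856
grip_force: 0.0
```

```bash
python3 -c "
from h import *
print(*delta((.5695,.002,.077)))"
```

```text
t 4.80 tcp [0.5696 0.0019 0.2013] units [ 6.000e-04 -4.000e-04  4.971e-01] xang 122.82 tilt 0.02 F [ 0.  -0.7  0.4] [-0.01  0.01  0.02] gap 0.0856 q [-0.14  0.31 -0.03  1.23 -0.    0.86]
```

Emit:
jog_arm(increments=[[[0, 0, 0.08, 0, 0, 0, 0], [0, 0, 0.08, 0, 0, 0, 0], [0, 0, 0.08, 0, 0, 0, 0], [0, 0, 0.08, 0, 0, 0, 0], [0, 0, 0.08, 0, 0, 0, 0], [0, 0, 0.05, 0, 0, 0, 0], [0, 0, 0.045, 0, 0, 0, 0], [0, 0, 0, 0, 0, 0, 0]]])

```text
clock: 5.6
tcp_pos: [0.568, 0.0008, 0.0761]
orientation: [-0.001, 0.477, 0.879, -0.0]
wrist_force: [0.2, -0.2, -0.7]
finger_gap: 0.0853
grip_force: 0.0
```

```bash
python3 -c "
from h import *
print(*delta((.5695,.002,.077)))
c=cams.read_camera('side');M=rot(env.get_state()['orientation']);t=env.get_state()['tcp_pos']
im=cv2.cvtColor(c['pixels'],cv2.COLOR_RGB2BGR);im=cv2.resize(im[130:270,220:360],None,fx=4,fy=4,interpolation=cv2.INTER_CUBIC)
for z in(.079,.092):
  for y in(-.0425,0,.0425):
    u=(proj(c,[*(t+M@[0,y,0])[:2],z])-(220,130)+.5)*4;cv2.circle(im,tuple(map(int,u)),3,(0,0,255),-1)
cv2.imwrite('pics/g1.png',im)"
```

```text
t 5.60 tcp [0.568  0.0008 0.0761] units [ 0.0008  0.0078 -0.0034] xang 122.97 tilt 0.14 F [ 0.2 -0.2 -0.7] [ 0.05 -0.05 -0.  ] gap 0.0853 q [-0.14  0.39 -0.23  0.95 -0.    0.86]
```

View pics/g1.png

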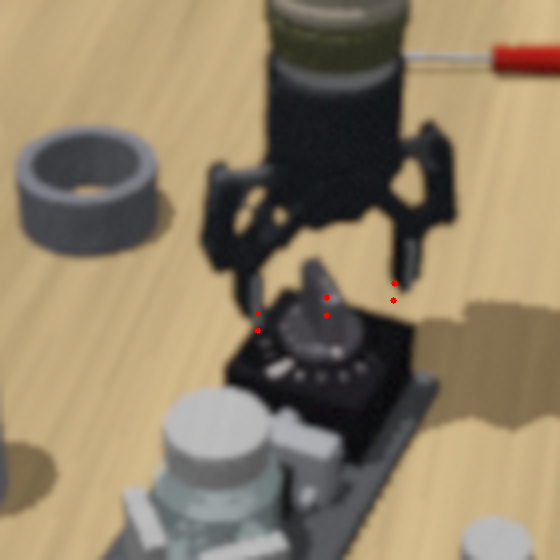

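Emit:
jog_arm(increments=[[[0, 0, 0, 0, 0, 0, 120], [0, 0, 0, 0, 0, 0, 160], [0, 0, 0, 0, 0, 0, 190], [0, 0, 0, 0, 0, 0, 210], [0, 0, 0, 0, 0, 0, 255], [0, 0, 0, 0, 0, 0, 255], [0, 0, 0, 0, 0, 0, 255], [0, 0, 0, 0, 0, 0, 255], [0, 0, 0, 0, 0, 0, 255], [0, 0, 0, 0, 0, 0, 255]]], force=40)

```text
clock: 6.65
tcp_pos: [0.571, 0.0017, 0.0783]
orientation: [0.001, 0.477, 0.879, 0.002]
wrist_force: [4.6, 4.2, -0.4]
finger_gap: 0.0137
grip_force: 42.6
```

```bash
python3 -c "
from h import *
print(*delta((.5695,.002,.077)))"
```

```text
t 6.65 tcp [0.571  0.0017 0.0783] units [ 0.0044 -0.0043  0.0053] xang 123.06 tilt 0.27 F [ 4.6  4.2 -0.4] [ 0.7  -0.73 -0.25] gap 0.0137 q [-0.14  0.39 -0.23  0.95  0.    0.85]
```

Emit:
jog_arm(increments=[[[0, 0.005, 0, 0, 0, 0, 255], [0, 0, 0, 0, 0, 0.02, 255], [0, 0, 0, 0, 0, 0.025, 255], [0, 0, 0, 0, 0, 0.025, 255], [0, 0, 0, 0, 0, 0.025, 255], [0, 0, 0, 0, 0, 0.025, 255], [0, 0, 0, 0, 0, 0.025, 255], [0, 0, 0, 0, 0, 0.025, 255], [0, 0, 0, 0, 0, 0.025, 255], [0, 0, 0, 0, 0, 0.025, 255], [0, 0, 0, 0, 0, 0.025, 255], [0, 0, 0, 0, 0, 0.025, 255], [0, 0, 0, 0, 0, 0.025, 255], [0, 0, 0, 0, 0, 0, 255]]], force=60)

```text
clock: 8.05
tcp_pos: [0.5707, 0.0017, 0.0784]
orientation: [0.0, 0.819, 0.573, 0.001]
wrist_force: [1.7, 3.3, 5.9]
finger_gap: 0.013
grip_force: 62.3
```

```bash
python3 -c "
from h import *
print(*delta((.5695,.002,.077)))
c=cams.read_camera('side')
im=cv2.cvtColor(c['pixels'],cv2.COLOR_RGB2BGR);im=cv2.resize(im[175:235,265:345],None,fx=10,fy=10,interpolation=cv2.INTER_CUBIC)
cv2.imwrite('pics/g2.png',im)"
```

```text
t 8.05 tcp [0.5707 0.0017 0.0784] units [-0.0006 -0.005   0.0054] xang 69.94 tilt 0.11 F [1.7 3.3 5.9] [ 0.59  0.   -0.19] gap 0.0130 q [-0.14  0.39 -0.23  0.95  0.    1.78]
```

View pics/g2.png

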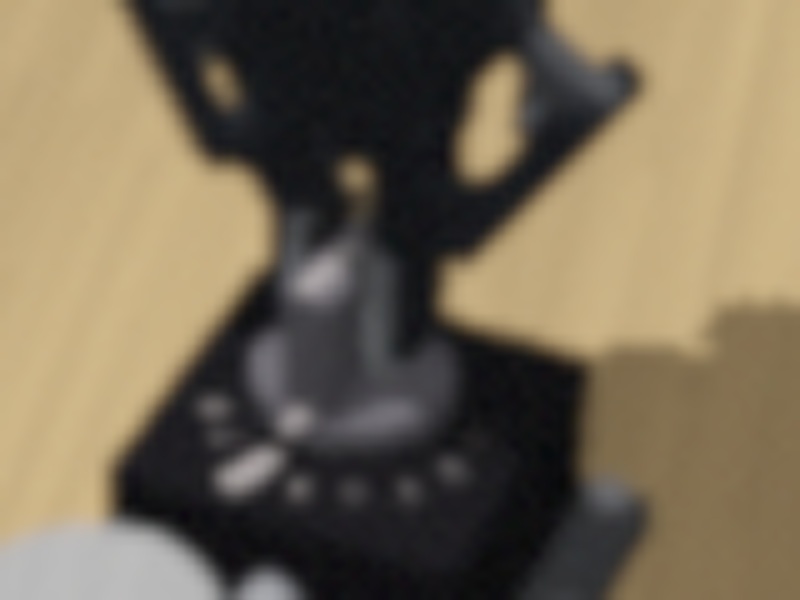

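```bash
cat > ang.py <<'E'
from h import *
c=cams.read_camera('side')
s=env.get_state();k=s['tcp_pos'][:2]
px=c['pixels'].astype(float);g=px.min(2)
def cen(u,v,r,dv):   # weighted centroid of a bright blob
    b=g[v-r:v+r+1,u-r:u+r+1];w=np.clip(b-dv,0,None);V,U=np.mgrid[v-r:v+r+1,u-r:u+r+1];return np.array([(U*w).sum(),(V*w).sum()])/w.sum()
print(g[213:228,284:300].astype(int))
for nm,uv,z in(('dot',(293.8,216.5),.072),('mark',(289.5,221.5),.06),('tickR',(294.5,223.5),.06),('tickL',(286.3,218.3),.06)):
    P=at_z(c,uv,z)[:2]
    for kk in (k,k+[.001,.001],k+[0,-.002]): 
        d=P-kk;print(nm,np.linalg.norm(d).round(4),np.degrees(np.arctan2(d[1],d[0])).round(1),end=' | ')
    print()
E
python3 ang.py
```

```text
[[ 32  31  32  32  31  51  86 105 104  85  67  63  61  59  54  55]
 [ 36  53  58  49  38  42  69  91  97  86  74  66  62  58  56  58]
 [ 52  82  92  76  50  38  54  73  90 100 105  93  72  62  60  65]
 [ 45  72  80  67  45  32  41  60  87 123 140 125  92  72  72  80]
 [ 35  45  57  51  42  34  35  50  83 125 138 120  91  81  86  93]
 [ 31  43  66  64  54  43  35  40  67  95 102  88  75  75  78  81]
 [ 29  39  57  57  51  53  71  83  76  66  57  53  56  61  61  62]
 [ 29  32  38  47  66  97 128 138 118  75  39  34  41  45  44  43]
 [ 30  33  51  84 119 146 158 148 115  70  38  29  33  31  31  30]
 [ 28  36  76 126 153 158 148 118  78  53  54  54  36  29  31  37]
 [ 30  35  71 116 136 128 105  72  46  58  86  81  49  32  37  52]
 [ 26  33  44  72  85  75  56  37  32  49  77  69  44  32  38  55]
 [ 21  21  27  36  41  36  30  30  31  36  47  44  32  31  33  46]
 [ 18  18  20  22  24  22  26  23  28  29  31  30  31  30  30  33]
 [ 14  17  18  18  18  19  20  21  23  24  27  27  28  29  29  29]]
dot 0.0257 67.7 | dot 0.0244 69.0 | dot 0.0275 69.3 | 
mark 0.0348 58.1 | mark 0.0335 58.6 | mark 0.0366 59.7 | 
tickR 0.0343 80.5 | tickR 0.0332 81.9 | tickR 0.0363 81.0 | 
tickL 0.0346 35.3 | tickL 0.0332 34.8 | tickL 0.0358 37.9 |
```

Emit:
jog_arm(increments=[[[0, 0, 0, 0, 0, 0.025, 255], [0, 0, 0, 0, 0, 0.025, 255], [0, 0, 0, 0, 0, 0, 255], [0, 0, 0, 0, 0, 0, 255]]])

```text
clock: 8.55
tcp_pos: [0.5707, 0.0018, 0.0783]
orientation: [0.0, 0.861, 0.508, 0.001]
wrist_force: [1.5, 3.2, 6.3]
finger_gap: 0.0129
grip_force: 62.4
```

```bash
python3 -c "
from h import *
print(*delta((.5695,.002,.077)))
c=cams.read_camera('side');print(c['pixels'].min(2)[211:228,282:298])
im=cv2.cvtColor(c['pixels'],cv2.COLOR_RGB2BGR);im=cv2.resize(im[190:235,265:325],None,fx=12,fy=12,interpolation=cv2.INTER_CUBIC)
cv2.imwrite('pics/g3.png',im)"
```

```text
t 8.55 tcp [0.5707 0.0018 0.0783] units [-0.0015 -0.0047  0.0054] xang 61.04 tilt 0.11 F [1.5 3.2 6.3] [ 0.63 -0.07 -0.21] gap 0.0129 q [-0.14  0.39 -0.23  0.95  0.    1.94]
[[113  84  52  37  32  28  30  56  91 100  85  69  63  62  56  54]
 [ 93  59  39  30  27  29  32  56  89 100  86  70  63  61  58  55]
 [ 68  43  31  31  32  30  31  50  82  94  83  69  64  62  57  55]
 [ 48  33  38  55  58  51  37  44  70  88  91  88  76  64  58  55]
 [ 35  32  53  81  93  75  49  38  56  88 119 126 106  80  69  66]
 [ 30  30  46  71  80  65  43  31  49  93 135 138 115  93  88  86]
 [ 29  32  34  47  57  53  42  36  41  77 110 112  95  84  85  91]
 [ 28  29  27  43  67  65  55  44  39  48  66  67  64  66  70  78]
 [ 29  31  30  40  58  59  50  54  70  83  74  54  45  49  54  60]
 [ 31  30  29  34  39  46  65  98 127 138 117  74  42  32  37  40]
 [ 28  30  28  33  51  85 117 145 157 148 114  69  37  31  30  29]
 [ 30  30  30  38  78 128 152 158 148 117  80  53  58  53  37  29]
 [ 27  30  30  34  70 116 137 130 105  72  44  57  86  79  51  31]
 [ 25  26  26  27  45  72  85  75  54  39  30  49  77  70  43  30]
 [ 15  17  22  23  26  35  40  36  29  30  30  37  46  42  34  29]
 [ 17  17  17  15  19  23  21  23  24  27  26  27  29  27  30  29]
 [ 32  18  14  16  18  16  20  17  21  20  21  25  28  27  28  29]]
```

View pics/g3.png

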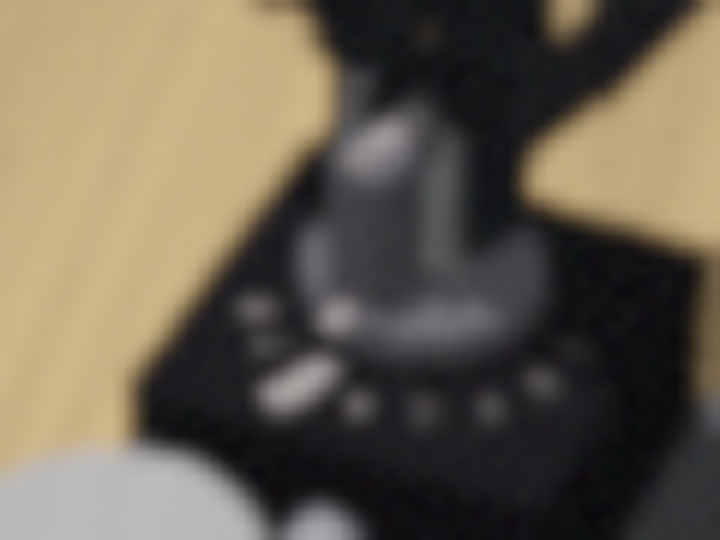

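Run:
```python
from h import *
c=cams.read_camera('side');g=c['pixels'].min(2).astype(float)
def cen(v0,v1,u0,u1,t):
    w=np.clip(g[v0:v1,u0:u1]-t,0,None);V,U=np.mgrid[v0:v1,u0:u1];return [(U*w).sum()/w.sum(),(V*w).sum()/w.sum()]
d=cen(214,219,290,297,75);m=cen(219,227,285,293,75)
print(d,m)
t=[(cen(213,217,284,288,60),'L'),(cen(222,226,292,296,50),'R')]
for k in np.array([[.5707,.0018],[.572,.003],[.570,.0]]):
    A=lambda uv,z:(lambda q:(round(np.degrees(np.arctan2(q[1],q[0])),1),round(np.hypot(*q)*1e3,1)))(at_z(c,uv,z)[:2]-k)
    print(k,'dot',A(d,.072),A(d,.074),'mark',A(m,.06),[(n,A(u,.06)) for u,n in t])
```

```text
[np.float64(292.97495183044316), np.float64(215.75915221579962)] [np.float64(289.44903846153846), np.float64(221.52403846153845)]
[0.5707 0.0018] dot (np.float64(60.5), np.float64(24.7)) (np.float64(63.9), np.float64(26.6)) mark (np.float64(57.9), np.float64(34.9)) [('L', (np.float64(16.7), np.float64(33.0))), ('R', (np.float64(77.3), np.float64(33.3)))]
[0.572 0.003] dot (np.float64(61.8), np.float64(23.0)) (np.float64(65.4), np.float64(24.9)) mark (np.float64(58.7), np.float64(33.2)) [('L', (np.float64(15.3), np.float64(31.4))), ('R', (np.float64(79.1), np.float64(31.9)))]
[0.57 0.  ] dot (np.float64(61.1), np.float64(26.6)) (np.float64(64.3), np.float64(28.5)) mark (np.float64(58.5), np.float64(36.8)) [('L', (np.float64(19.3), np.float64(34.2))), ('R', (np.float64(76.8), np.float64(35.2)))]
```

Emit:
jog_arm(increments=[[[0, 0, 0, 0, 0, 0.01, 255], [0, 0, 0, 0, 0, 0, 255], [0, 0, 0, 0, 0, 0, 255]]])

```text
clock: 8.95
tcp_pos: [0.5707, 0.0018, 0.0783]
orientation: [0.0, 0.869, 0.495, 0.001]
wrist_force: [1.4, 3.4, 6.2]
finger_gap: 0.013
grip_force: 62.3
```

```bash
python3 -c "
from h import *
print(*delta((.5695,.002,.077)))"
```

```text
t 8.95 tcp [0.5707 0.0018 0.0783] units [-0.0016 -0.0047  0.0054] xang 59.28 tilt 0.11 F [1.4 3.4 6.2] [ 0.67 -0.03  0.07] gap 0.0130 q [-0.14  0.39 -0.23  0.95  0.    1.97]
```

Emit:
jog_arm(increments=[[[0, 0, 0, 0, 0, 0, 200], [0, 0, 0, 0, 0, 0, 150], [0, 0, 0, 0, 0, 0, 80], [0, 0, 0, 0, 0, 0, 0], [0, 0, 0, 0, 0, 0, 0], [0, 0, 0, 0, 0, 0, 0], [0, 0, -0.05, 0, 0, 0, 0], [0, 0, -0.1, 0, 0, 0, 0], [0, 0, -0.1, 0, 0, 0, 0], [0, 0, -0.1, 0, 0, 0, 0], [0, 0, -0.1, 0, 0, 0, 0], [0, 0, -0.05, 0, 0, 0, 0], [0, 0, 0, 0, 0, 0, 0]]])

```text
clock: 10.25
tcp_pos: [0.5713, 0.0012, 0.2051]
orientation: [0.001, 0.87, 0.493, 0.002]
wrist_force: [-0.8, 0.7, -0.3]
finger_gap: 0.0856
grip_force: 0.0
```

Run:
```python
from h import *
print(*delta((.597,.139,.2)))
c=cams.read_camera('side');g=c['pixels'].min(2).astype(float)
def cen(v0,v1,u0,u1,t):
    w=np.clip(g[v0:v1,u0:u1]-t,0,None);V,U=np.mgrid[v0:v1,u0:u1];return [(U*w).sum()/w.sum(),(V*w).sum()/w.sum()]
d=cen(214,219,290,297,75);m=cen(219,227,285,293,75);print(d,m)
for k in np.array([[.5707,.0018],[.57,.0]]):
    A=lambda uv,z:(lambda q:(round(np.degrees(np.arctan2(q[1],q[0])),1),round(np.hypot(*q)*1e3,1)))(at_z(c,uv,z)[:2]-k)
    print(k,'dot',A(d,.072),'mark',A(m,.06))
im=cv2.cvtColor(c['pixels'],cv2.COLOR_RGB2BGR);a=cv2.resize(im[180:235,270:330],(600,550),interpolation=cv2.INTER_CUBIC)
cv2.imwrite('pics/g4.png',a)
```

```text
t 10.25 tcp [0.5713 0.0012 0.2051] units [ 0.5258 -0.1947  0.0205] xang 59.14 tilt 0.26 F [-0.8  0.7 -0.3] [-0.04 -0.07 -0.01] gap 0.0856 q [-0.14  0.31 -0.02  1.23 -0.    1.97]
[np.float64(292.9898218829517), np.float64(215.6386768447837)] [np.float64(289.453125), np.float64(221.5234375)]
[0.5707 0.0018] dot (np.float64(59.8), np.float64(24.3)) mark (np.float64(57.9), np.float64(34.9))
[0.57 0.  ] dot (np.float64(60.5), np.float64(26.2)) mark (np.float64(58.5), np.float64(36.8))
```

View pics/g4.png

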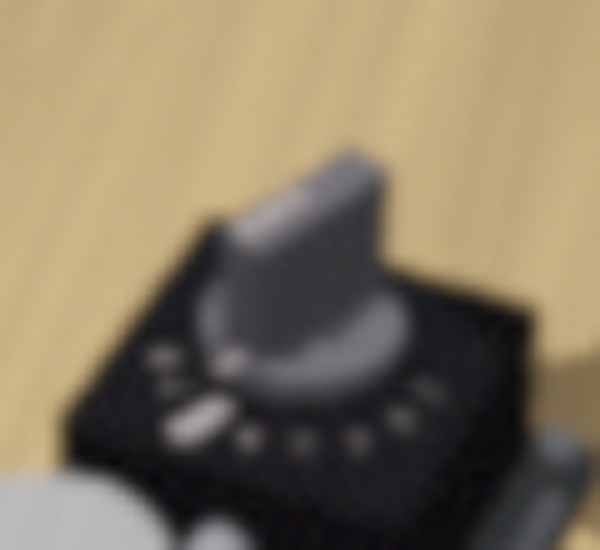

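Emit:
jog_arm(increments=[[[0.07, -0.026, 0, 0, 0, 0, 0], [0.1, -0.036, 0, 0, 0, 0, 0], [0.1, -0.036, 0, 0, 0, 0, 0], [0.1, -0.036, 0, 0, 0, 0, 0], [0.1, -0.036, 0, 0, 0, 0, 0], [0.062, -0.022, 0, 0, 0, 0, 0], [0, 0, 0, 0, 0, 0, 0]]], force=50)

```text
clock: 11.0
tcp_pos: [0.5965, 0.1419, 0.2009]
orientation: [-0.001, 0.869, 0.495, -0.001]
wrist_force: [0.5, -0.4, 0.0]
finger_gap: 0.0853
grip_force: 0.0
```

Run:
```python
from h import *
print(*delta((.5985,.140,.077)))
c=cams.read_camera('side')
for d in spotter.cut_out('cap','side'):
    V,U=np.nonzero(d['region']);print(round(d['conf'],2),U.min(),U.max(),V.min(),V.max())
q=[proj(c,(.5985+.0275*np.cos(a),.14+.0275*np.sin(a),z)) for a in np.linspace(0,6.28,60) for z in(.0855,.1095)]
print(np.min(q,0),np.max(q,0))
```

```text
t 11.00 tcp [0.5965 0.1419 0.2009] units [-0.0018  0.0116  0.4957] xang 59.28 tilt 0.13 F [ 0.5 -0.4  0. ] [-0.03  0.03 -0.02] gap 0.0853 q [0.1  0.4  0.1  1.27 0.   2.21]
0.89 260 285 228 252
0.89 279 296 312 331
0.79 231 260 307 337
0.79 184 211 270 295
0.77 335 352 259 276
[260.47477984 226.7285309 ] [287.22589006 253.30541319]
```

Emit:
jog_arm(increments=[[[0, 0.006, 0.1, 0, 0, 0, 0], [0, 0, 0.1, 0, 0, 0, 0], [0, 0, 0.1, 0, 0, 0, 0], [0, 0, 0.06, 0, 0, 0, 0], [0, 0, 0.06, 0, 0, 0, 0], [0, 0, 0.04, 0, 0, 0, 0], [0, 0, 0.034, 0, 0, 0, 0], [0, 0, 0, 0, 0, 0, 0], [0, 0, 0, 0, 0, 0, 0]]])

```text
clock: 12.0
tcp_pos: [0.5985, 0.1391, 0.0794]
orientation: [0.0, 0.87, 0.493, 0.0]
wrist_force: [-0.1, -1.0, -0.3]
finger_gap: 0.0855
grip_force: 0.0
```

Run:
```python
from h import *
print(*delta((.598,.140,.077)))
c=cams.read_camera('side');im=cv2.cvtColor(c['pixels'],cv2.COLOR_RGB2BGR);a=cv2.resize(im[180:290,220:330],(600,600),interpolation=cv2.INTER_CUBIC)
cv2.imwrite('pics/g5.png',a)
```

```text
t 12.00 tcp [0.5985 0.1391 0.0794] units [ 0.002  -0.0036  0.0095] xang 59.11 tilt 0.02 F [-0.1 -1.  -0.3] [ 0.01 -0.02  0.03] gap 0.0855 q [ 0.1   0.47 -0.1   1.   -0.    2.21]
```

View pics/g5.png

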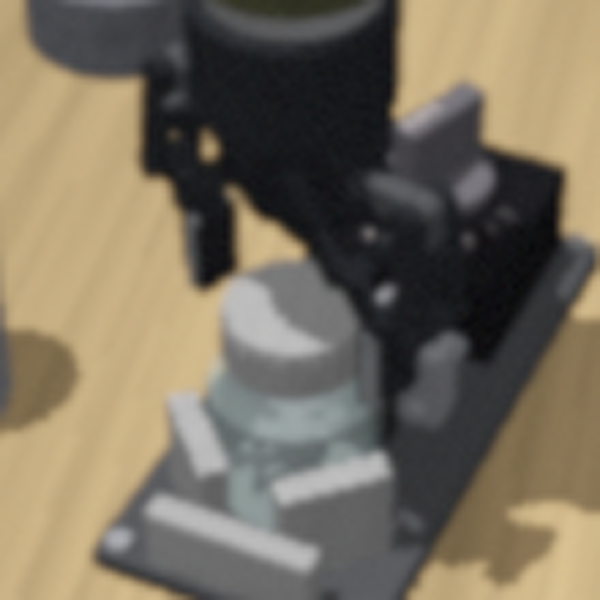

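Emit:
jog_arm(increments=[[[0, 0, 0.006, 0, 0, 0, 40], [0, 0, 0, 0, 0, 0, 60], [0, 0, 0, 0, 0, 0, 75], [0, 0, 0, 0, 0, 0, 85], [0, 0, 0, 0, 0, 0, 95], [0, 0, 0, 0, 0, 0, 105], [0, 0, 0, 0, 0, 0, 120]]], force=30)

```text
clock: 12.75
tcp_pos: [0.5986, 0.1393, 0.078]
orientation: [0.0, 0.87, 0.493, 0.0]
wrist_force: [-0.7, 0.5, 2.8]
finger_gap: 0.0537
grip_force: 31.0
```

Run:
```python
from h import *
print(*delta((.598,.140,.077)),env.get_state()['grip_force'])
```

```text
t 12.75 tcp [0.5986 0.1393 0.078 ] units [ 0.0011 -0.0034  0.004 ] xang 59.13 tilt 0.05 F [-0.7  0.5  2.8] [-0.08  0.09 -0.02] gap 0.0537 q [ 0.1   0.47 -0.11  0.99 -0.    2.21] 30.992358466610312
```

Emit:
jog_arm(increments=[[[0, 0, 0, 0, 0, 0, 255], [0, 0, 0, 0, 0, 0, 255], [0, 0, -0.0009, 0, 0, -0.028, 255], [0, 0, -0.0009, 0, 0, -0.028, 255], [0, 0, -0.0009, 0, 0, -0.028, 255], [0, 0, -0.0009, 0, 0, -0.028, 255], [0, 0, -0.0009, 0, 0, -0.028, 255], [0, 0, -0.0009, 0, 0, -0.028, 255], [0, 0, 0, 0, 0, 0, 255]]], force=60)

```text
clock: 13.65
tcp_pos: [0.5991, 0.1395, 0.0795]
orientation: [0.001, 0.711, 0.703, 0.001]
wrist_force: [-0.5, -0.2, 4.6]
finger_gap: 0.0532
grip_force: 62.1
```

Run:
```python
from h import *
print(*delta((.598,.140,.077)),env.get_state()['grip_force'])
for _ in range(1):
    c=cams.read_camera('side')
    print([(round(d['conf'],2),np.round(d['uv'],1)) for d in spotter.landmark_of('jar_rib','side')])
```

```text
t 13.65 tcp [0.5991 0.1395 0.0795] units [ 0.002  -0.0044  0.01  ] xang 89.41 tilt 0.1 F [-0.5 -0.2  4.6] [ 0.   -0.06  0.31] gap 0.0532 q [ 0.1   0.47 -0.1   1.    0.    1.68] 62.07967056892812
[(0.68, array([258.5, 256.8])), (0.67, array([301.6, 204.2]))]
```

Emit:
jog_arm(increments=[[[0, 0, -0.0009, 0, 0, -0.028, 255], [0, 0, -0.0009, 0, 0, -0.028, 255], [0, 0, -0.0009, 0, 0, -0.028, 255], [0, 0, -0.0009, 0, 0, -0.028, 255], [0, 0, -0.0009, 0, 0, -0.028, 255], [0, 0, -0.0009, 0, 0, -0.028, 255], [0, 0, -0.0009, 0, 0, -0.028, 255], [0, 0, 0, 0, 0, -0.028, 255], [0, 0, 0, 0, 0, -0.028, 255], [0, 0, 0, 0, 0, -0.028, 255], [0, 0, 0, 0, 0, -0.028, 255], [0, 0, 0, 0, 0, -0.028, 255], [0, 0, 0, 0, 0, -0.028, 255], [0, 0, 0, 0, 0, -0.028, 255], [0, 0, 0, 0, 0, 0, 255]]])

```text
clock: 15.25
tcp_pos: [0.5999, 0.1396, 0.0815]
orientation: [0.002, 0.174, 0.985, 0.001]
wrist_force: [2.5, 0.0, 6.3]
finger_gap: 0.0529
grip_force: 62.4
```

Run:
```python
from h import *
print(*delta((.598,.140,.077)),env.get_state()['grip_force'])
c=cams.read_camera('side')
print([(round(d['conf'],2),np.round(d['uv'],1)) for d in spotter.landmark_of('jar_rib','side')])
```

```text
t 15.25 tcp [0.5999 0.1396 0.0815] units [ 0.0077 -0.0011  0.0179] xang 159.91 tilt 0.2 F [2.5 0.  6.3] [ 0.11 -0.3   0.1 ] gap 0.0529 q [ 0.1   0.47 -0.1   1.    0.    0.45] 62.44773907586932
[(0.63, array([260.7, 257.6]))]
```

Emit:
jog_arm(increments=[[[0, 0, -0.004, 0, 0, 0, 255], [0, 0, -0.006, 0, 0, 0, 255], [0, 0, -0.008, 0, 0, 0, 255], [0, 0, 0, 0, 0, 0, 255]]])

```text
clock: 15.75
tcp_pos: [0.5992, 0.1398, 0.0843]
orientation: [0.0, 0.175, 0.985, 0.001]
wrist_force: [5.2, 2.9, -1.5]
finger_gap: 0.0524
grip_force: 63.7
```

Emit:
jog_arm(increments=[[[0, 0, -0.012, 0, 0, 0, 255], [0, 0, -0.015, 0, 0, 0, 255], [0, 0, -0.015, 0, 0, 0, 255], [0, 0, 0, 0, 0, 0, 255]]])

```text
clock: 16.15
tcp_pos: [0.5976, 0.1392, 0.0953]
orientation: [-0.001, 0.175, 0.985, -0.0]
wrist_force: [0.6, -0.2, -0.7]
finger_gap: 0.053
grip_force: 63.9
```

Run:
```python
from h import *
print(*delta((.5985,.1395,.1145)),env.get_state()['grip_force'])
```

```text
t 16.15 tcp [0.5976 0.1392 0.0953] units [-0.0029  0.0022 -0.0767] xang 159.90 tilt 0.08 F [ 0.6 -0.2 -0.7] [-0.04 -0.05  0.03] gap 0.0530 q [ 0.1   0.46 -0.08  1.03 -0.    0.45] 63.94920735619962
```

Emit:
jog_arm(increments=[[[0, 0, -0.015, 0, 0, 0, 255], [0, 0, -0.02, 0, 0, 0, 255], [0, 0, -0.02, 0, 0, 0, 255], [0, 0, -0.015, 0, 0, 0, 255], [0, 0, -0.006, 0, 0, 0, 255], [0, 0, 0, 0, 0, 0, 255], [0, 0, 0, 0, 0, 0, 255], [0, 0, 0, 0, 0, 0, 255]]])

```text
clock: 16.95
tcp_pos: [0.5981, 0.1393, 0.1142]
orientation: [-0.0, 0.174, 0.985, -0.0]
wrist_force: [0.0, 1.1, -0.3]
finger_gap: 0.0527
grip_force: 63.9
```

Run:
```python
from h import *
print(*delta((.5985,.1395,.1145)),env.get_state()['grip_force'])
c=cams.read_camera('side')
for t in('jar_rib','jar_mouth','cap','jar'):print(t,[(round(d['conf'],2),np.round(d['uv'],1)) for d in spotter.landmark_of(t,'side')])
for z in(.102,.122,.0):print(z,proj(c,(.5985,.1395,z)))
im=cv2.cvtColor(c['pixels'],cv2.COLOR_RGB2BGR);cv2.imwrite('pics/g6.png',cv2.resize(im[180:290,220:330],(600,600),interpolation=cv2.INTER_CUBIC))
```

```text
t 16.95 tcp [0.5981 0.1393 0.1142] units [-0.0014  0.0012 -0.0013] xang 159.93 tilt 0.03 F [ 0.   1.1 -0.3] [-0.02  0.   -0.02] gap 0.0527 q [ 0.1   0.44 -0.05  1.07 -0.    0.45] 63.94157622009516
jar_rib [(0.91, array([259. , 252.8]))]
jar_mouth [(0.63, array([275.4, 239.5]))]
cap [(0.95, array([271.9, 229.3])), (0.95, array([199.7, 286.8])), (0.56, array([344.8, 270.2])), (0.56, array([248.2, 323.1])), (0.54, array([285. , 326.7]))]
jar [(0.96, array([276.3, 270.2])), (0.35, array([242.7, 180.5]))]
0.102 [273.94525088 238.01816372]
0.122 [273.85058244 230.72224779]
0.0 [274.39055909 272.31542665]
```

View pics/g6.png

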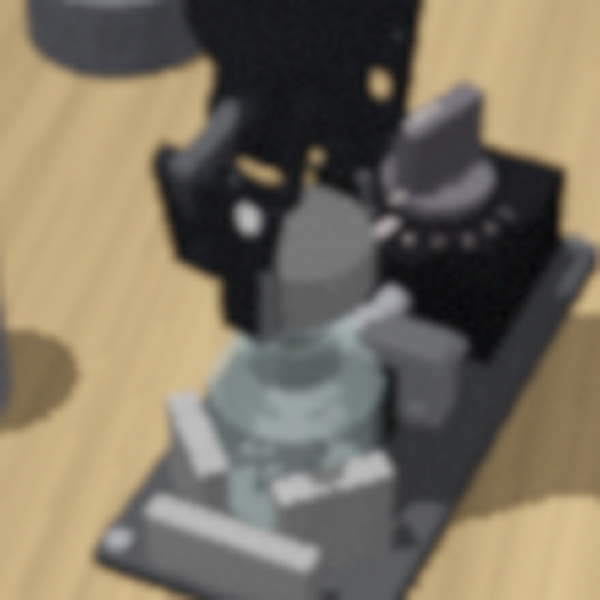

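Run:
```python
from h import *
c=cams.read_camera('side');g=c['pixels'].mean(2).astype(int)
d=spotter.cut_out('cap','side')[0];V,U=np.nonzero(d['region']);print(d['conf'],U.min(),U.max(),V.min(),V.max())
print('u',list(range(258,300)))
for v in range(212,250,2): print(v,g[v,258:300])
t=cams.read_camera('top')
d=spotter.cut_out('cap','top')
for e in d: V,U=np.nonzero(e['region']);print(round(e['conf'],2),U.min(),U.max(),V.min(),V.max())
def ell(cc,x,y,z,r):
    q=np.array([proj(cc,(x+r*np.cos(a),y+r*np.sin(a),z)) for a in np.linspace(0,6.28,90)]);return q.min(0).round(1),q.max(0).round(1)
print('pred cap top,bottom,mouth',ell(c,.5985,.1395,.146,.0275),ell(c,.5985,.1395,.122,.0275),ell(c,.5985,.1395,.102,.018),'body',ell(c,.5985,.1395,.06,.034))
```

```text
0.83 271 288 215 238
u [258, 259, 260, 261, 262, 263, 264, 265, 266, 267, 268, 269, 270, 271, 272, 273, 274, 275, 276, 277, 278, 279, 280, 281, 282, 283, 284, 285, 286, 287, 288, 289, 290, 291, 292, 293, 294, 295, 296, 297, 298, 299]
212 [ 40  35  32  36  53  51  51  69  94 115 129 127 107  68  38  27  28  58
  93  82  46  23  21  22  18  22  34  59  72  65  48  60  95 105  90  72
  66  63  60  58  56  59]
214 [ 29  28  27  30  39  38  33  27  28  29  41  47  44  39  32  29  32  66
  99 103  91  81  68  52  37  27  24  35  54  56  46  48  73  93  96  92
  80  66  60  60  63  68]
216 [ 23  22  22  24  33  50  64  57  39  29  26  25  25  30  29  26  46  83
 107 116 117 116 114 110 103  95  80  60  57  57  45  39  59  99 124 124
 108  95  98 101 104 109]
218 [ 22  21  23  25  62 120 155 160 134  87  45  32  32  32  46  67  91 109
 116 118 119 118 118 118 118 117 115 106  97  80  64  49  40  49  56  58
  62  68  76  85  88  90]
220 [ 22  22  21  26  53 114 164 180 164 117  60  32  29  51  90 112 119 120
 120 120 120 120 119 120 118 120 119 120 116 100  86 104 132 143 122  79
  43  36  39
[... 2017 characters left out ...]
4 106 108
 107 106 107 105 105 109 123 135 138 136 134 127 109  93  91  93  95  98
 103 107 107 109 111 110]
246 [178 180 178 165 145 135 129 120 111 108 105 107 103  99  96  95  97  96
  96  95  94  93  95  97 108 117 122 124 124 122 113  92  76  74  78  83
  86  88  90  92  95  97]
248 [178 173 159 143 134 132 132 126 116 109 106 105 103  98  95  94  93  94
  95  92  95  98 100 106 116 122 123 122 122 118 114  96  65  41  54  73
  83  86  84  85  87  88]
0.25 234 244 222 228
pred cap top,bottom,mouth (array([260. , 213.1]), array([287.5, 230.8])) (array([260.4, 222. ]), array([287.3, 239.9])) (array([265.2, 232.2]), array([282.7, 244. ])) body (array([258.1, 241.8]), array([290.1, 264.3]))
```

```bash
python3 -c "
from h import *
print(ticket.hand_in())"
```

```text
the job is handed in; nothing more can be done
None
```

I turned the clamp knob to within about 1–2° short of the broad mark, unscrewed the cap about 100°, and handed in holding it level about 2 cm above the jar mouth. It was centred to about 1–2 mm, with the jar still standing unturned in the clamp.

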